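# Put the compression probes back on their rack in order of size

## Robot

A 6-joint arm with a two-finger parallel gripper is mounted at the origin on the work surface. World frame = base frame: x ahead of the robot, y to its left, z up, the work surface at z = 0. Lengths are in m, angles in degrees, forces in N, time in s.
With the tool pointing down it reaches from about 0.35 to 0.875 m from the base axis. Payload 4.2 kg.
Tool frame: the origin (TCP) lies midway between the tips of the shut fingers; the grasp point (between the pads) lies 19 mm behind it; z points along the fingers, y is the line along which they close (so a half turn about z gives the same grasp; the last joint's range is limited). The gripper opens to 87 mm and grips with 3 to 60 N. Pads are 19 mm wide; open, the fingers measure 117 mm over their backs; the gripper's body (75 mm by 190 mm) begins 51 mm behind the grasp point.
Start: joints at [78.644, 22.042, 0.453, 0, -68.411, -14.817], TCP at [0.276, 0.561, 0.223] pointing down, gripper open.
Joint ranges: [-179.83, 179.83], [-69.29, 118.12], [-61.27, 80.66], [-181.25, 117.63], [-171.15, -9.14], [-177.46, 177.46]. Speed limits (degrees/s): [159.86, 159.86, 180, 180, 180, 180].

## Interface

Orientations are given as a 3x3 rotation matrix whose columns are the frame's x, y, z axes.
In Python, from station import r, cams gives the robot as it stands.
- The arm moves only by the tool play_rows, never from a script. Its argument "commands" is text: rows parted by semicolons, each of 6 numbers parted by spaces: the shift along the world's x, y, z normalised to -1 to 1, where 1 is 30 mm, then the turn, a rotation vector about the world's x, y, z normalised to -1 to 1, where 1 is 0.15 rad. A call has 1 to 20 rows; each row shifts and turns the commanded pose from where the row before left it; what a row does not reach is not made up. A row lasts 1/10 s, in which the tool goes at most 50 mm and 8.59 degrees, less where a joint would pass 70% of its speed; a pose out of reach is approached as far as the arm can. A call with a number of a shift or a turn outside -1 to 1 is refused whole. A call with a gripper value outside its range is refused whole. "grip" is the finger opening in mm, from 0 to 87, set as the call begins (left out, the last holds). The fingers move at their own pace and stop on an object; the grip force is fixed at half the most. Time passes only in rows, so rows that do not move let the fingers close. It gives the time, the measured TCP pose, the force, the opening and the grip force at its end, in the units of the state.
- r.sense(): the state, without advancing time (a new reading comes with each control period).
- cams.capture(name): name is "side" or "top"; returns (picture, depth): 480x640x3 uint8, blue, green, red; 480x640 float32, m along the optical axis (not along the pixel's ray), 0 where there is no reading.
- cams.camera_info(name): a dict with "mtx" (3x3 intrinsics, pixels), "R" (3x3) and "t" (3): a world point X has camera coordinates R X + t. Camera axes: x right, y down, z forward; pixel columns grow to the right and rows downward; lengths in m; the calibration is good to about 2 mm. A picture is of the moment at which its call begins. camera_info takes no time and is no camera call.
- r.finish_job(): hands the job in; it is judged then, once.
The state is a dict: "time_s": time; "joints": joint angles; "joint_velocities": joint speeds; "effort": joint torques, N m; "tcp_pos": TCP position; "ee_rot": TCP orientation; "wrist_force": force on the tool from outside, world axes, zero at the start; "moment": the same for the moment, N m; "gripper_width": opening from 0.0 (shut) to 1.0 (fully open); "gripper_force": force on a finger pad.
Only numpy, scipy, OpenCV 4.12 (cv2) and the standard library are available. Lean on these libraries where they do the work, as an engineer would, in place of code of your own. Each camera call takes 0.05 s, during which the arm holds its last target. There are 200 camera calls.

## Task

Put the four loose compression probes of the texture analyser back on the rack, each standing upright and centred on its own black pad, in order of foot size: the smallest on the pad next to the red end stop, then each next larger one, with the largest on the pad farthest from the red stop. Set each one down rather than dropping it, do not topple any, and leave the white tape roll where it lies.

Things in the scene. Friction and masses are not known exactly. Their poses are not given: they have to be found in the camera images.
- probe_26: loose compression probe that stands upright: a round bright aluminium foot 26 mm in diameter and 14 mm thick, a 12 mm steel neck from 14 to 30 mm, and a blue collar 18 mm in diameter from 30 to 66 mm (its top) to grip it by; 70 g, give or take a quarter. The probes differ only in the foot. Origin: centre of the underside; z along the stem, up. The smallest probe
- probe_36: loose compression probe that stands upright: a round bright aluminium foot 36 mm in diameter and 14 mm thick, a 12 mm steel neck from 14 to 30 mm, and a blue collar 18 mm in diameter from 30 to 66 mm (its top) to grip it by; 100 g, give or take a quarter. The probes differ only in the foot. Origin: centre of the underside; z along the stem, up
- probe_46: loose compression probe that stands upright: a round bright aluminium foot 46 mm in diameter and 14 mm thick, a 12 mm steel neck from 14 to 30 mm, and a blue collar 18 mm in diameter from 30 to 66 mm (its top) to grip it by; 130 g, give or take a quarter. The probes differ only in the foot. Origin: centre of the underside; z along the stem, up
- probe_56: loose compression probe that stands upright: a round bright aluminium foot 56 mm in diameter and 14 mm thick, a 12 mm steel neck from 14 to 30 mm, and a blue collar 18 mm in diameter from 30 to 66 mm (its top) to grip it by; 170 g, give or take a quarter. The probes differ only in the foot. Origin: centre of the underside; z along the stem, up. The largest probe
- pad_a: pad A: robot's-left (+y) end of four identical black round rubber pads, 68 mm across, 3 mm thick, fixed in a row A-B-C-D at 80 mm pitch on a flat aluminium rack (85 x 420 x 8 mm high) on the bench. Origin: centre of its underside, 8 mm above the bench; a probe stands on its upper face, 3 mm above that. y axis along the row towards A's end, z up
- pad_b: pad B: second from robot's left of four identical black round rubber pads, 68 mm across, 3 mm thick, fixed in a row A-B-C-D at 80 mm pitch on a flat aluminium rack (85 x 420 x 8 mm high) on the bench. Origin: centre of its underside, 8 mm above the bench; a probe stands on its upper face, 3 mm above that. y axis along the row towards A's end, z up
- pad_c: pad C: third from robot's left of four identical black round rubber pads, 68 mm across, 3 mm thick, fixed in a row A-B-C-D at 80 mm pitch on a flat aluminium rack (85 x 420 x 8 mm high) on the bench. Origin: centre of its underside, 8 mm above the bench; a probe stands on its upper face, 3 mm above that. y axis along the row towards A's end, z up
- pad_d: pad D: robot's-right (-y) end of four identical black round rubber pads, 68 mm across, 3 mm thick, fixed in a row A-B-C-D at 80 mm pitch on a flat aluminium rack (85 x 420 x 8 mm high) on the bench. Origin: centre of its underside, 8 mm above the bench; a probe stands on its upper face, 3 mm above that. y axis along the row towards A's end, z up
- stop_red: red plastic end stop, 70 mm across the rack x 30 mm along it x 14 mm high, fixed on one end of the rack, 70 mm beyond the end pad's centre; it may be at either end (a grey stop of the same size is at the other). It tells which end the row begins at. Origin: centre of its underside, 8 mm above the bench; z up
- tape_roll: a roll of white paper tape lying flat among the probes, loose, 60 mm outside and 40 mm inside diameter, 24 mm high, 60 g; to be left alone. Origin: centre of its underside; z up

How it is judged:
By the outcome, as a careful person would: the job done as asked, in the order asked, and still so for the second after the job is handed in, with the robot touching nothing.
It also fails if it takes over 90 s, if anything falls off the work surface, if the arm or the gripper's body presses on something with over 40 N, if the wrist force passes 120 N, or if a joint passes its speed limit or range.

## Working session

There is one attempt and no reset: what is moved stays moved. The work goes in short steps, Python scripts to look and compute and a tool call to move; the robot and the scene stay as the last step left them, time stands still between calls to the robot, and variables do not carry over. Pictures are saved under pics/ and viewed, at most 14 in all, crops included, and the job is handed in when it is done.

Besides the shell and the picture viewer there is one more tool, called after "Request:" in YAML: its name, and indented under it one key for each argument. play_rows: Moves the arm, as the interface text tells. Scaled input: -1 to 1 covers 30 mm each way for a shift and 0.15 rad each way for a turn. Its arguments: {"type":"object","properties":{"commands":{"type":"string"},"grip":{"type":"number"}},"required":["commands"]}

```bash
mkdir -p pics; python3 - <<'E'
from station import r,cams
import cv2,numpy as np
for n in ("top","side"):
    p,d=cams.capture(n); cv2.imwrite(f"pics/{n}0.png",p); np.save(f"{n}0.npy",d)
    i=cams.camera_info(n); print(n,np.round(i["mtx"],1).tolist(),np.round(i["R"],3).tolist(),np.round(i["t"],3).tolist())
s=r.sense(); print(s["time_s"],s["tcp_pos"],np.round(s["ee_rot"],3).tolist(),s["wrist_force"],s["gripper_width"])
E
```

```text
top [[447.7, 0.0, 328.1], [0.0, 447.7, 238.8], [0.0, 0.0, 1.0]] [[0.029, -1.0, 0.003], [-0.995, -0.029, -0.091], [0.091, -0.0, -0.996]] [0.01, 0.555, 0.775]
side [[583.5, 0.0, 319.3], [0.0, 583.5, 248.4], [0.0, 0.0, 1.0]] [[0.714, -0.7, 0.012], [-0.553, -0.576, -0.602], [0.428, 0.423, -0.799]] [-0.389, 0.329, 0.7]
0.1 [0.27540473 0.56043339 0.22157441] [[0.897, -0.441, -0.001], [-0.441, -0.897, -0.002], [0.0, 0.002, -1.0]] [-0.0132116   0.18138153  0.53272653] 0.9996733687487841
```

View pics/top0.png

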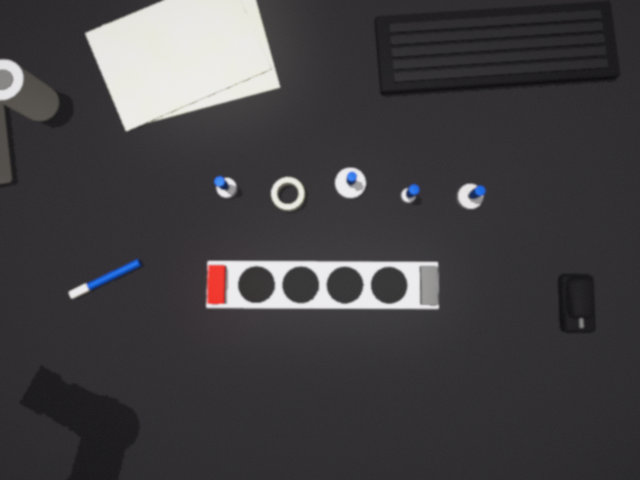

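View pics/side0.png

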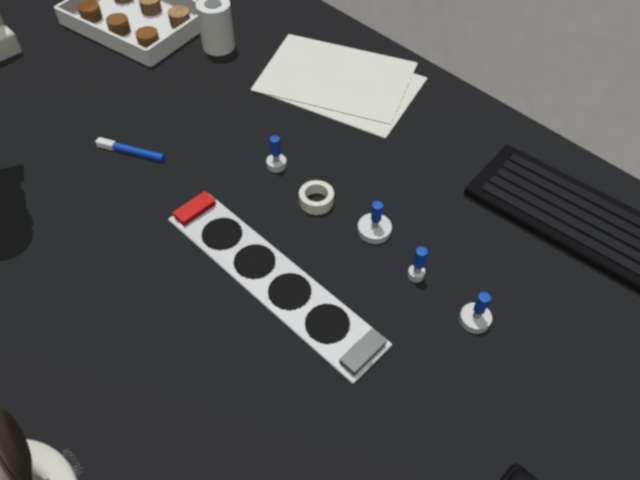

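The red stop is on the +y end (top picture, 216,285), so the sizes run from pad A to D as 26, 36, 46, 56. The probes stand at about (226,188), (350,183), (409,195) and (471,196), and the tape is at (288,193).

```bash
cat > h.py <<'E'
from station import r,cams
import cv2,numpy as np
from scipy.optimize import least_squares
A=np.linspace(0,2*np.pi,60)
def proj(n,X):
    i=cams.camera_info(n); X=np.atleast_2d(X)
    return cv2.projectPoints(X.astype(float),cv2.Rodrigues(np.array(i["R"]))[0],np.array(i["t"],float),np.array(i["mtx"]),None)[0][:,0]
def ray(n,uv,z):
    i=cams.camera_info(n);R=np.array(i["R"]);c=-R.T@np.array(i["t"])
    d=R.T@np.linalg.inv(i["mtx"])@np.array([*uv,1.]); return (c+d*(z-c[2])/d[2])[:2]
def circ(x,y,z,rad): return np.c_[x+rad*np.cos(A),y+rad*np.sin(A),np.full(60,z)]
def cyl(n,x,y,z0,z1,rad):
    h=cv2.convexHull(proj(n,np.r_[circ(x,y,z0,rad),circ(x,y,z1,rad)]).astype(np.float32)); m=cv2.moments(h)
    return np.array([m["m10"],m["m01"]])/m["m00"],m["m00"]
def blobs(mask,lo,hi):
    k,l,s,c=cv2.connectedComponentsWithStats(mask.astype(np.uint8)); return [(c[i],s[i]) for i in range(1,k) if lo<s[i,4]<hi]
def blue(p):
    p=p.astype(int); return (p[...,0]>100)&(p[...,0]-p[...,2]>70)
def collars(pics,z0=0,show=True):
    """(x,y) per camera of each blue collar, z0=height of probe base"""
    out={}
    for n,p in pics.items():
        L=[]
        for c,s in blobs(blue(p),25,1500):
            if max(s[2],s[3])>26 : continue
            g=ray(n,c,z0+.048)
            q=least_squares(lambda v:cyl(n,*v,z0+.03,z0+.066,.009)[0]-c,g,x_scale=.01,diff_step=1e-4).x
            L.append([*q,s[4]/cyl(n,*q,z0+.03,z0+.066,.009)[1]])
        out[n]=np.array(L); 
        if show: print(n,np.round(out[n],4).tolist())
    return out
E
python3 - <<'E'
from h import *
P={n:cv2.imread(f"pics/{n}0.png") for n in("top","side")}
o=collars(P)
for n,p in P.items():
    g=p.max(2)
    # pads: dark blobs enclosed in bright rack
    br=g>110
    print(n,"white",[(np.round(ray(n,c,.007),4).tolist(),s[2:].tolist()) for c,s in blobs(br,60,3000)])
    print(n,"pads",[(np.round(ray(n,c,.011),4).tolist(),s[2:].tolist()) for c,s in blobs(~br,500,3000)])
E
```

```text
top [[0.6632, -0.0115, 0.6533], [0.6484, 0.2199, 0.6753], [0.6438, -0.1206, 0.7574], [0.6456, -0.2364, 0.64]]
side [[0.6556, 0.2291, 0.3447], [0.6714, -0.0032, 0.3885], [0.6514, -0.113, 0.4042], [0.6521, -0.2293, 0.4324]]
top white [([0.8409, 0.6349], [24, 42, 827]), ([0.6624, -0.011], [33, 32, 789]), ([0.6485, 0.22], [23, 22, 354]), ([0.6385, 0.1039], [35, 35, 634]), ([0.6446, -0.2342], [29, 26, 534]), ([0.6464, -0.1219], [19, 19, 220]), ([0.4712, 0.4323], [72, 40, 652])]
top pads [([0.47, 0.1536], [35, 35, 985]), ([0.4719, 0.074], [35, 36, 984]), ([0.4738, -0.0059], [36, 36, 976]), ([0.4758, -0.0855], [35, 35, 977])]
side white [([0.4811, 0.9322], [15, 18, 182]), ([0.6847, 0.2654], [11, 8, 73]), ([0.4709, 0.4349], [68, 23, 518]), ([0.6471, 0.219], [21, 15, 215]), ([0.6405, 0.1073], [37, 34, 819]), ([0.7019, 0.0191], [12, 10, 89]), ([0.6614, -0.0108], [35, 28, 679]), ([0.6802, -0.0972], [12, 11, 108]), ([0.6417, -0.1176], [18, 14, 153]), ([0.6817, -0.22], [13, 12, 122]), ([0.6425, -0.2322], [33, 29, 588]), ([0.0822, 0.0163], [51, 41, 1279])]
side pads [([0.4682, 0.1522], [40, 32, 990]), ([0.4702, 0.0723], [41, 34, 1092]), ([0.4721, -0.0075], [43, 37, 1219]), ([0.4739, -0.0874], [44, 40, 1363])]
```

```bash
sed -i 's/(p\[...,0\]>100)&(p\[...,0\]-p\[...,2\]>70)/(p[...,0]>60)\&(p[...,0]-p[...,2]>40)/; s/>26 :/>34 :/' h.py
python3 - <<'E'
from h import *
P={n:cv2.imread(f"pics/{n}0.png") for n in("top","side")}
collars(P)
for n in P: print([np.round(np.sqrt(0)+proj(n,[[.27,.56,.22]]),0).tolist()])
E
```

```text
top [[0.6628, -0.0113, 0.7922], [0.6474, 0.219, 0.9046], [0.643, -0.12, 0.9734], [0.6437, -0.234, 0.906]]
side [[0.6467, 0.2183, 0.9232], [0.663, -0.0097, 0.8919], [0.6421, -0.1178, 0.9665], [0.6439, -0.2317, 0.9045]]
[[[-89.0, 431.0]]]
[[[-70.0, 65.0]]]
```

Both cameras agree to within about 2 mm. Average positions (m):

| Probe | x | y | Goes to |
|---|---|---|---|
| 36 | .647 | .219 | B (.471, .073) |
| 56 | .663 | -.0105 | D (.475, -.0865) |
| 26 | .6425 | -.119 | A (.469, .153) |
| 46 | .644 | -.233 | C (.473, -.0067) |

I'll start with probe_36.

Request:
play_rows:
  commands: "0.5 -0.45 -0.1 0 0 0;0.95 -0.88 -0.3 0 0 0;0.95 -0.88 -0.3 0 0 0;0.95 -0.88 -0.3 0 0 0;0.95 -0.88 -0.3 0 0 0;0.95 -0.88 -0.3 0 0 0;0.95 -0.88 -0.3 0 0 0;0.95 -0.88 -0.3 0 0 0;0.95 -0.88 -0.3 0 0 0;0.95 -0.88 -0.3 0 0 0;0.95 -0.88 -0.3 0 0 0;0.95 -0.88 -0.3 0 0 0;0.95 -0.88 -0.3 0 0 0;0.48 -0.38 -0.25 0 0 0;0 0 0 0 0 0;0 0 0 0 0 0;0 0 0 0 0 0"
  grip: 50

```text
time_s: 1.8
tcp_pos: [0.6465, 0.22, 0.1045]
ee_rot: [[0.898, -0.44, 0.0], [-0.44, -0.898, 0.0], [0.0, -0.0, -1.0]]
wrist_force: [-1.1, -0.3, 0.7]
gripper_width: 0.573
gripper_force: 0.0
```

Request:
play_rows:
  commands: "0 -0.04 -0.6 0 0 0;0 0 -0.7 0 0 0;0 0 -0.7 0 0 0;0 0 -0.38 0 0 0;0 0 0 0 0 0;0 0 0 0 0 0"

```text
time_s: 2.4
tcp_pos: [0.6474, 0.2188, 0.0336]
ee_rot: [[0.898, -0.44, 0.001], [-0.44, -0.898, 0.0], [0.001, -0.001, -1.0]]
wrist_force: [-0.1, 0.3, 0.5]
gripper_width: 0.573
gripper_force: 0.0
```

Request:
play_rows:
  commands: "0 0 0 0 0 0;0 0 0 0 0 0;0 0 0 0 0 0;0 0 0 0 0 0;0 0 0 0 0 0;0 0 0 0 0 0;0 0 0 0 0 0"
  grip: 10

```text
time_s: 3.1
tcp_pos: [0.647, 0.2178, 0.0327]
ee_rot: [[0.897, -0.441, -0.0], [-0.441, -0.897, -0.0], [-0.0, 0.0, -1.0]]
wrist_force: [-0.7, -0.3, 0.9]
gripper_width: 0.196
gripper_force: 29.9
```

```bash
python3 - <<'E'
from h import *
p,d=cams.capture("side"); c=proj("side",[[.65,.21,.05]])[0].astype(int)
cv2.imwrite("pics/s1.png",cv2.resize(p[c[1]-90:c[1]+90,c[0]-120:c[0]+120],None,fx=3,fy=3))
s=r.sense();print(s["tcp_pos"],s["gripper_width"]*87,s["gripper_force"])
E
```

```text
[0.64697955 0.2178319  0.03267689] 17.14919223020522 29.870482245460153
```

View pics/s1.png

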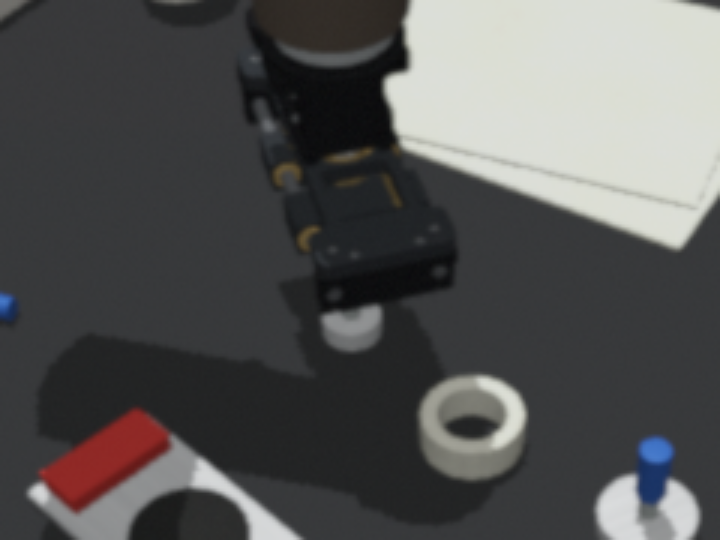

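The side view shows the fingers closed on probe_36's collar, with its foot upright at crop (350,325) and the tape clear at (472,428). I'll lift it and carry it to B.

Request:
play_rows:
  commands: "0 0 0.4 0 0 0;0 0 0.6 0 0 0;0 0 0.67 0 0 0;-0.4 -0.32 0 0 0 0;-0.7 -0.58 0 0 0 0;-0.9 -0.74 0 0 0 0;-0.9 -0.74 0 0 0 0;-0.9 -0.74 0 0 0 0;-0.9 -0.74 0 0 0 0;-0.7 -0.58 0 0 0 0;-0.47 -0.38 0 0 0 0;0 0 0 0 0 0;0 0 0 0 0 0;0 0 0 0 0 0"

```text
time_s: 4.55
tcp_pos: [0.4722, 0.0742, 0.0833]
ee_rot: [[0.898, -0.441, 0.002], [-0.441, -0.898, 0.001], [0.001, -0.001, -1.0]]
wrist_force: [0.9, 0.7, -1.0]
gripper_width: 0.198
gripper_force: 29.9
```

Request:
play_rows:
  commands: "-0.03 -0.03 -0.4 0 0 0;0 0 -0.4 0 0 0;0 0 -0.2 0 0 0;0 0 -0.15 0 0 0;0 0 -0.1 0 0 0;0 0 -0.03 0 0 0;0 0 0 0 0 0;0 0 0 0 0 0"

```text
time_s: 5.35
tcp_pos: [0.4703, 0.0726, 0.0447]
ee_rot: [[0.898, -0.441, 0.001], [-0.441, -0.898, 0.0], [0.0, -0.001, -1.0]]
wrist_force: [-0.2, 1.0, -1.2]
gripper_width: 0.197
gripper_force: 29.9
```

```bash
python3 - <<'E'
from h import *
p,d=cams.capture("side"); c=proj("side",[[.471,.0732,.03]])[0].astype(int)
cv2.imwrite("pics/s2.png",cv2.resize(p[c[1]-90:c[1]+90,c[0]-120:c[0]+120],None,fx=3,fy=3))
for k in range(3):
  s=r.sense();print(s["tcp_pos"],s["wrist_force"])
E
```

```text
[0.47028251 0.07261649 0.04467158] [-0.36578428  0.63159528 -1.05378427]
[0.47028251 0.07261649 0.04467158] [-0.36578428  0.63159528 -1.05378427]
[0.47028251 0.07261649 0.04467158] [-0.36578428  0.63159528 -1.05378427]
```

View pics/s2.png

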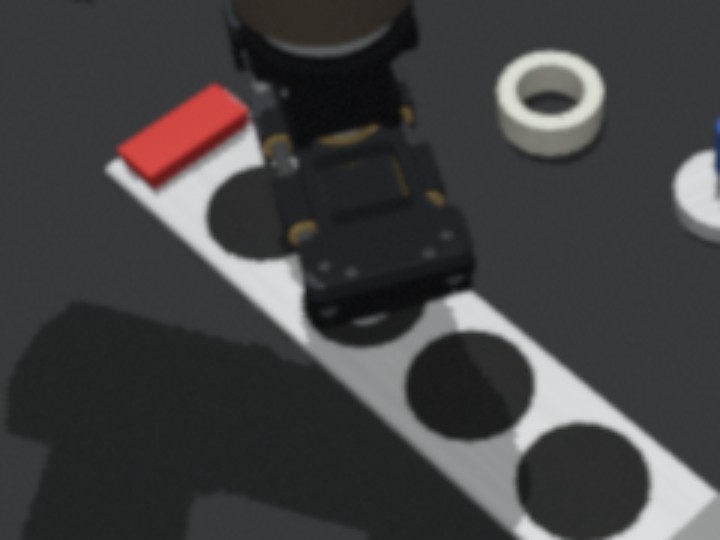

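Probe_36 is over B (crop 365,315). The wrist still carries its 1 N weight, so it hasn't touched down, and I'll ease it lower.

Request:
play_rows:
  commands: "0 0 -0.02 0 0 0;0 0 -0.02 0 0 0;0 0 0 0 0 0;0 0 0 0 0 0"

```text
time_s: 5.8
tcp_pos: [0.4703, 0.0725, 0.0435]
ee_rot: [[0.898, -0.441, 0.001], [-0.441, -0.898, 0.0], [0.0, -0.0, -1.0]]
wrist_force: [-0.8, -1.6, 2.2]
gripper_width: 0.201
gripper_force: 29.9
```

Contact. I'll release gently, rise, and go to probe_56.

Request:
play_rows:
  commands: "0 0 0 0 0 0;0 0 0 0 0 0;0 0 0 0 0 0;0 0 0 0 0 0;0 0 0 0 0 0;0 0 0.4 0 0 0;0 0 0.8 0 0 0;0 0 0.8 0 0 0"
  grip: 50

```text
time_s: 6.6
tcp_pos: [0.4696, 0.0723, 0.1034]
ee_rot: [[0.897, -0.441, -0.001], [-0.441, -0.897, -0.001], [-0.001, 0.001, -1.0]]
wrist_force: [0.4, 0.9, 0.4]
gripper_width: 0.574
gripper_force: 0.0
```

Request:
play_rows:
  commands: "0.6 -0.25 0 0 0 0;0.9 -0.4 0 0 0 0;0.9 -0.4 0 0 0 0;0.9 -0.4 0 0 0 0;0.9 -0.4 0 0 0 0;0.9 -0.4 0 0 0 0;0.9 -0.4 0 0 0 0;0.4 -0.12 0 0 0 0;0 0 0 0 0 0;0 0 0 0 0 0;0 0 0 0 0 0"

```text
time_s: 7.7
tcp_pos: [0.661, -0.0102, 0.1031]
ee_rot: [[0.898, -0.441, -0.001], [-0.441, -0.898, 0.0], [-0.001, 0.0, -1.0]]
wrist_force: [-0.1, -0.2, 0.0]
gripper_width: 0.574
gripper_force: 0.0
```

```bash
python3 - <<'E'
from h import *
P={n:cams.capture(n)[0] for n in("top","side")}
for n in P: cv2.imwrite(f"pics/{n}2.png",P[n])
print("bench");collars(P);print("pad");collars(P,.011)
E
```

```text
bench
top [[0.6557, -0.0093, 0.2025], [0.6438, -0.2341, 0.912], [0.6419, -0.1249, 0.356], [0.4687, 0.073, 0.9648]]
side [[0.6611, -0.0109, 0.8944], [0.4735, 0.0792, 0.8455], [0.6413, -0.1182, 0.9887], [0.6439, -0.2318, 0.9591]]
pad
top [[0.6532, -0.0088, 0.1968], [0.6415, -0.2304, 0.8863], [0.6396, -0.1227, 0.346], [0.4689, 0.0723, 0.9375]]
side [[0.6534, -0.0166, 0.8671], [0.4687, 0.0721, 0.8197], [0.6338, -0.1223, 0.9584], [0.6365, -0.234, 0.9297]]
```

Request:
play_rows:
  commands: "0.05 0 -0.6 0 0 0;0 0 -0.7 0 0 0;0 0 -0.7 0 0 0;0 0 -0.35 0 0 0;0 0 0 0 0 0;0 0 0 0 0 0"

```text
time_s: 8.4
tcp_pos: [0.664, -0.0104, 0.0335]
ee_rot: [[0.898, -0.44, 0.001], [-0.44, -0.898, -0.0], [0.001, -0.0, -1.0]]
wrist_force: [0.3, 0.8, 1.0]
gripper_width: 0.578
gripper_force: 0.0
```

Request:
play_rows:
  commands: "0 0 0 0 0 0;0 0 0 0 0 0;0 0 0 0 0 0;0 0 0 0 0 0;0 0 0 0 0 0;0 0 0 0 0 0;0 0 0 0 0 0"
  grip: 10

```text
time_s: 9.1
tcp_pos: [0.6635, -0.0107, 0.0328]
ee_rot: [[0.897, -0.441, -0.0], [-0.441, -0.897, -0.0], [0.0, 0.0, -1.0]]
wrist_force: [-0.1, -1.2, 2.0]
gripper_width: 0.196
gripper_force: 30.0
```

Request:
play_rows:
  commands: "0 0 0.4 0 0 0;0 0 0.6 0 0 0;0 0 0.67 0 0 0;-0.4 -0.16 0 0 0 0;-0.7 -0.28 0 0 0 0;-0.9 -0.37 0 0 0 0;-0.9 -0.37 0 0 0 0;-0.9 -0.37 0 0 0 0;-0.9 -0.37 0 0 0 0;-0.8 -0.32 0 0 0 0;-0.5 -0.2 0 0 0 0;-0.25 -0.09 0 0 0 0;0 0 0 0 0 0;0 0 0 0 0 0;0 0 0 0 0 0"

```text
time_s: 10.6
tcp_pos: [0.4772, -0.0861, 0.0829]
ee_rot: [[0.898, -0.441, 0.001], [-0.441, -0.898, 0.0], [0.001, -0.001, -1.0]]
wrist_force: [-0.1, 0.5, -0.9]
gripper_width: 0.196
gripper_force: 30.0
```

Request:
play_rows:
  commands: "0 0 -0.4 0 0 0;0 0 -0.4 0 0 0;0 0 -0.2 0 0 0;0 0 -0.15 0 0 0;0 0 -0.1 0 0 0;0 0 0 0 0 0;0 0 0 0 0 0;0 0 0 0 0 0"

```text
time_s: 11.4
tcp_pos: [0.4764, -0.0865, 0.0456]
ee_rot: [[0.897, -0.441, 0.001], [-0.441, -0.897, 0.0], [0.001, -0.0, -1.0]]
wrist_force: [-0.3, 0.1, -1.5]
gripper_width: 0.197
gripper_force: 30.0
```

Request:
play_rows:
  commands: "0 0 -0.03 0 0 0;0 0 -0.02 0 0 0;0 0 -0.01 0 0 0;0 0 0 0 0 0;0 0 0 0 0 0"

```text
time_s: 11.9
tcp_pos: [0.4761, -0.0865, 0.0438]
ee_rot: [[0.898, -0.441, 0.0], [-0.441, -0.898, -0.0], [0.0, -0.0, -1.0]]
wrist_force: [-1.0, -0.7, 2.4]
gripper_width: 0.197
gripper_force: 30.0
```

Request:
play_rows:
  commands: "0 0 0 0 0 0;0 0 0 0 0 0;0 0 0 0 0 0;0 0 0 0 0 0;0 0 0 0 0 0;0 0 0.4 0 0 0;0 0 0.8 0 0 0;0 0 0.8 0 0 0"
  grip: 50

```text
time_s: 12.7
tcp_pos: [0.4756, -0.0866, 0.1038]
ee_rot: [[0.897, -0.441, -0.001], [-0.441, -0.897, -0.0], [-0.001, 0.001, -1.0]]
wrist_force: [0.9, 0.3, 0.1]
gripper_width: 0.57
gripper_force: 0.0
```

Request:
play_rows:
  commands: "0.5 -0.1 0 0 0 0;0.9 -0.17 0 0 0 0;0.9 -0.17 0 0 0 0;0.9 -0.17 0 0 0 0;0.9 -0.17 0 0 0 0;0.9 -0.17 0 0 0 0;0.53 -0.12 0 0 0 0;0 0 0 0 0 0;0 0 0 0 0 0;0 0 0 0 0 0"

```text
time_s: 13.7
tcp_pos: [0.6409, -0.1184, 0.1033]
ee_rot: [[0.897, -0.441, -0.001], [-0.441, -0.897, 0.0], [-0.001, 0.0, -1.0]]
wrist_force: [0.3, -0.9, 0.2]
gripper_width: 0.572
gripper_force: 0.0
```

Request:
play_rows:
  commands: "0.01 0 -0.6 0 0 0;0 0 -0.7 0 0 0;0 0 -0.7 0 0 0;0 0 -0.35 0 0 0;0 0 0 0 0 0;0 0 0 0 0 0"

```text
time_s: 14.3
tcp_pos: [0.6426, -0.1186, 0.0338]
ee_rot: [[0.898, -0.441, 0.001], [-0.441, -0.898, -0.0], [0.001, -0.0, -1.0]]
wrist_force: [-0.1, -0.6, -0.3]
gripper_width: 0.579
gripper_force: 0.0
```

Request:
play_rows:
  commands: "0 0 0 0 0 0;0 0 0 0 0 0;0 0 0 0 0 0;0 0 0 0 0 0;0 0 0 0 0 0;0 0 0 0 0 0;0 0 0 0 0 0"
  grip: 10

```text
time_s: 15.0
tcp_pos: [0.6423, -0.1186, 0.0331]
ee_rot: [[0.898, -0.441, 0.0], [-0.441, -0.898, -0.0], [0.0, 0.0, -1.0]]
wrist_force: [-0.9, -0.5, 0.2]
gripper_width: 0.195
gripper_force: 30.0
```

Request:
play_rows:
  commands: "0 0 0.4 0 0 0;0 0 0.8 0 0 0;0 0 0.9 0 0 0;-0.3 0.45 0.9 0 0 0;-0.5 0.8 0.07 0 0 0;-0.55 0.87 0 0 0 0;-0.55 0.87 0 0 0 0;-0.55 0.87 0 0 0 0;-0.55 0.87 0 0 0 0;-0.55 0.87 0 0 0 0;-0.55 0.87 0 0 0 0;-0.55 0.87 0 0 0 0;-0.5 0.8 0 0 0 0;-0.35 0.5 0 0 0 0;-0.24 0.28 0 0 0 0;0 0 0 0 0 0;0 0 0 0 0 0;0 0 0 0 0 0"

```text
time_s: 16.8
tcp_pos: [0.4704, 0.1484, 0.1251]
ee_rot: [[0.897, -0.442, 0.0], [-0.442, -0.897, -0.0], [0.0, 0.0, -1.0]]
wrist_force: [-0.3, -0.5, 0.4]
gripper_width: 0.2
gripper_force: 30.0
```

Request:
play_rows:
  commands: "0 0 -0.6 0 0 0;0 0 -0.8 0 0 0;0 0 -0.6 0 0 0;0 0 -0.3 0 0 0;0 0 -0.2 0 0 0;0 0 -0.1 0 0 0;0 0 -0.05 0 0 0;0 0 0 0 0 0;0 0 0 0 0 0;0 0 0 0 0 0"

```text
time_s: 17.8
tcp_pos: [0.4703, 0.1492, 0.046]
ee_rot: [[0.898, -0.441, 0.001], [-0.441, -0.898, 0.001], [0.001, -0.001, -1.0]]
wrist_force: [0.0, -0.0, 0.5]
gripper_width: 0.2
gripper_force: 30.0
```

Request:
play_rows:
  commands: "0 0.13 0 0 0 0;0 0 -0.03 0 0 0;0 0 -0.02 0 0 0;0 0 -0.01 0 0 0;0 0 0 0 0 0;0 0 0 0 0 0"

```text
time_s: 18.4
tcp_pos: [0.4702, 0.1531, 0.044]
ee_rot: [[0.898, -0.441, 0.0], [-0.441, -0.898, 0.0], [0.0, -0.0, -1.0]]
wrist_force: [-1.0, 0.7, 3.3]
gripper_width: 0.199
gripper_force: 30.0
```

Request:
play_rows:
  commands: "0 0 0 0 0 0;0 0 0 0 0 0;0 0 0 0 0 0;0 0 0 0 0 0;0 0 0 0 0 0;0 0 0.4 0 0 0;0 0 0.8 0 0 0;0 0 0.8 0 0 0"
  grip: 50

```text
time_s: 19.2
tcp_pos: [0.4697, 0.1526, 0.104]
ee_rot: [[0.897, -0.441, -0.001], [-0.441, -0.897, -0.001], [-0.001, 0.002, -1.0]]
wrist_force: [0.2, 0.4, 0.5]
gripper_width: 0.576
gripper_force: 0.0
```

Request:
play_rows:
  commands: "0.3 -0.5 0 0 0 0;0.4 -0.9 0 0 0 0;0.4 -0.9 0 0 0 0;0.4 -0.9 0 0 0 0;0.4 -0.9 0 0 0 0;0.4 -0.9 0 0 0 0;0.4 -0.9 0 0 0 0;0.4 -0.9 0 0 0 0;0.4 -0.9 0 0 0 0;0.4 -0.9 0 0 0 0;0.4 -0.9 0 0 0 0;0.4 -0.9 0 0 0 0;0.4 -0.9 0 0 0 0;0.4 -0.9 0 0 0 0;0.29 -0.65 0 0 0 0;0 0 0 0 0 0;0 0 0 0 0 0;0 0 0 0 0 0"

```text
time_s: 21.0
tcp_pos: [0.6433, -0.2318, 0.1035]
ee_rot: [[0.898, -0.441, -0.001], [-0.441, -0.898, 0.0], [-0.001, 0.0, -1.0]]
wrist_force: [1.0, 1.1, -0.6]
gripper_width: 0.568
gripper_force: 0.0
```

```bash
python3 - <<'E'
from h import *
P={n:cams.capture(n)[0] for n in("top","side")}
for n in P: cv2.imwrite(f"pics/{n}3.png",P[n])
c=P["side"][150:390,150:550]; cv2.imwrite("pics/s3c.png",cv2.resize(c,None,fx=2,fy=2))
print("bench");collars(P);print("pad");collars(P,.011)
E
```

```text
bench
top [[0.4682, 0.1578, 1.0062], [0.4687, 0.073, 0.9648]]
side [[0.4736, 0.1625, 0.8306], [0.4737, 0.0793, 0.8221], [0.6429, -0.2322, 0.8866], [0.479, -0.0808, 0.8219]]
pad
top [[0.4684, 0.1559, 0.9778], [0.4689, 0.0723, 0.9375]]
side [[0.4688, 0.1541, 0.8052], [0.4689, 0.0723, 0.797], [0.6354, -0.2345, 0.8595], [0.4741, -0.0854, 0.7967]]
```

View pics/s3c.png

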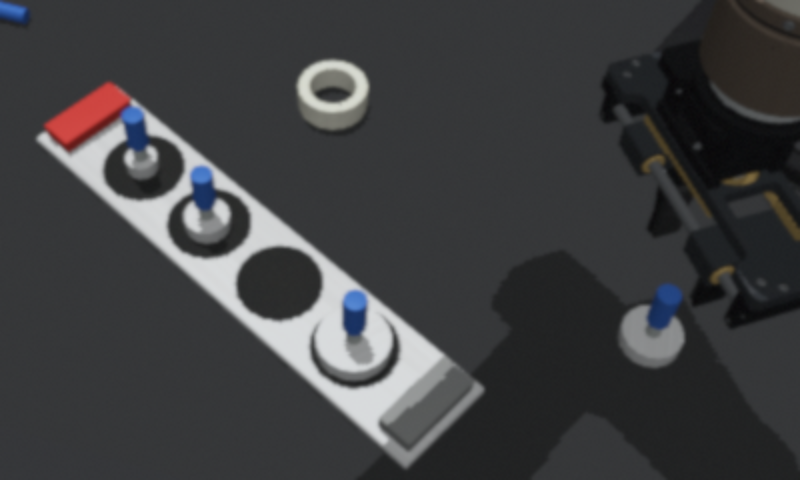

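Probes 26, 36 and 56 stand upright on A, B and D, at crop (140,160), (205,220) and (353,345), within about 2 mm of centre. The tape at (332,95) hasn't moved. Next is probe_46.

Request:
play_rows:
  commands: "0 0 -0.6 0 0 0;0 0 -0.7 0 0 0;0 0 -0.7 0 0 0;0 0 -0.35 0 0 0;0 0 0 0 0 0;0 0 0 0 0 0"

```text
time_s: 21.7
tcp_pos: [0.6444, -0.2325, 0.0341]
ee_rot: [[0.898, -0.44, 0.001], [-0.44, -0.898, -0.001], [0.001, 0.0, -1.0]]
wrist_force: [0.6, 0.3, -0.3]
gripper_width: 0.571
gripper_force: 0.0
```

Request:
play_rows:
  commands: "0 0 0 0 0 0;0 0 0 0 0 0;0 0 0 0 0 0;0 0 0 0 0 0;0 0 0 0 0 0;0 0 0 0 0 0;0 0 0 0 0 0"
  grip: 10

```text
time_s: 22.4
tcp_pos: [0.6439, -0.2326, 0.0334]
ee_rot: [[0.898, -0.441, 0.0], [-0.441, -0.898, -0.0], [0.0, 0.0, -1.0]]
wrist_force: [-0.2, -0.6, 0.9]
gripper_width: 0.194
gripper_force: 30.0
```

Request:
play_rows:
  commands: "0 0 0.4 0 0 0;0 0 0.8 0 0 0;0 0 0.9 0 0 0;-0.3 0.4 0.9 0 0 0;-0.6 0.8 0.07 0 0 0;-0.65 0.87 0 0 0 0;-0.65 0.87 0 0 0 0;-0.65 0.87 0 0 0 0;-0.65 0.87 0 0 0 0;-0.65 0.87 0 0 0 0;-0.65 0.87 0 0 0 0;-0.5 0.65 0 0 0 0;-0.4 0.44 0 0 0 0;0 0 0 0 0 0;0 0 0 0 0 0;0 0 0 0 0 0"

```text
time_s: 24.0
tcp_pos: [0.4735, -0.0076, 0.1257]
ee_rot: [[0.897, -0.441, 0.001], [-0.441, -0.897, 0.0], [0.001, -0.0, -1.0]]
wrist_force: [0.2, 0.0, -0.9]
gripper_width: 0.196
gripper_force: 30.0
```

Request:
play_rows:
  commands: "0 0 -0.5 0 0 0;0 0 -0.6 0 0 0;0 0 0 0 0 0;0 0 0 0 0 0"

```text
time_s: 24.4
tcp_pos: [0.4732, -0.0078, 0.0924]
ee_rot: [[0.897, -0.442, -0.0], [-0.442, -0.897, -0.001], [-0.0, 0.001, -1.0]]
wrist_force: [0.3, 0.4, -1.4]
gripper_width: 0.195
gripper_force: 30.0
```

Request:
play_rows:
  commands: "0 0 -0.5 0 0 0;0 0 -0.5 0 0 0;0 0 -0.3 0 0 0;0 0 -0.15 0 0 0;0 0 -0.1 0 0 0;0 0 0 0 0 0;0 0 -0.03 0 0 0;0 0 -0.02 0 0 0;0 0 0 0 0 0;0 0 0 0 0 0"

```text
time_s: 25.4
tcp_pos: [0.4729, -0.0073, 0.0445]
ee_rot: [[0.897, -0.441, 0.0], [-0.441, -0.897, 0.0], [0.0, -0.0, -1.0]]
wrist_force: [0.0, -0.6, -0.7]
gripper_width: 0.197
gripper_force: 30.0
```

Request:
play_rows:
  commands: "0 0 -0.01 0 0 0;0 0 -0.01 0 0 0;0 0 0 0 0 0;0 0 0 0 0 0"

```text
time_s: 25.8
tcp_pos: [0.473, -0.0072, 0.0442]
ee_rot: [[0.898, -0.441, 0.001], [-0.441, -0.898, 0.0], [0.001, -0.0, -1.0]]
wrist_force: [-1.1, 0.5, 5.8]
gripper_width: 0.195
gripper_force: 30.0
```

Contact. I'll release, rise well clear, and back off.

Request:
play_rows:
  commands: "0 0 0 0 0 0;0 0 0 0 0 0;0 0 0 0 0 0;0 0 0 0 0 0;0 0 0 0 0 0;0 0 0.4 0 0 0;0 0 0.8 0 0 0;0 0 0.9 0 0 0;0 0 0.9 0 0 0;0 0 0.9 0 0 0"
  grip: 45

```text
time_s: 26.8
tcp_pos: [0.4725, -0.0074, 0.1617]
ee_rot: [[0.897, -0.441, -0.0], [-0.441, -0.897, -0.0], [-0.0, 0.0, -1.0]]
wrist_force: [0.3, 0.4, 0.3]
gripper_width: 0.517
gripper_force: 0.0
```

Request:
play_rows:
  commands: "0.5 -0.5 0 0 0 0;0.6 -0.9 0 0 0 0;0.6 -0.9 0 0 0 0;0.6 -0.9 0 0 0 0;0.6 -0.9 0 0 0 0;0.6 -0.9 0 0 0 0;0.6 -0.9 0 0 0 0;0.6 -0.9 0 0 0 0;0.6 -0.9 0 0 0 0;0 -0.9 0 0 0 0;0 -0.9 0 0 0 0;0 0 0 0 0 0;0 0 0 0 0 0"

```text
time_s: 28.1
tcp_pos: [0.6313, -0.2926, 0.16]
ee_rot: [[0.897, -0.442, -0.001], [-0.442, -0.897, 0.001], [-0.001, -0.0, -1.0]]
wrist_force: [0.7, 0.3, 0.5]
gripper_width: 0.52
gripper_force: 0.0
```

```bash
python3 - <<'E'
from h import *
P={n:cams.capture(n)[0] for n in("top","side")}
c=P["side"][150:390,130:450]; a=cv2.resize(c,(400,300)); b=cv2.resize(P["top"][160:325,190:450],(400,254)); 
cv2.imwrite("pics/f.png",np.vstack([a,b]))
o=collars(P,.011)
pads={"top":[(.47,.1536),(.4719,.074),(.4738,-.0059),(.4758,-.0855)],"side":[(.4682,.1522),(.4702,.0723),(.4721,-.0075),(.4739,-.0874)]}
for n in P:
  for q in pads[n]:
    d=o[n][:,:2]-q; i=np.hypot(*d.T).argmin(); print(n,np.round(d[i]*1000,1))
E
```

```text
top [[0.4685, 0.156, 0.9698], [0.4713, -0.0072, 1.0229], [0.4741, -0.0872, 0.8883], [0.4689, 0.0723, 0.9375]]
side [[0.4687, 0.154, 0.8091], [0.4689, 0.0723, 0.797], [0.4714, -0.0063, 0.7778], [0.4741, -0.0854, 0.7967]]
top [-1.5  2.4]
top [-3.  -1.7]
top [-2.5 -1.3]
top [-1.7 -1.7]
side [0.5 1.8]
side [-1.3 -0. ]
side [-0.7  1.2]
side [0.2 2. ]
```

View pics/f.png

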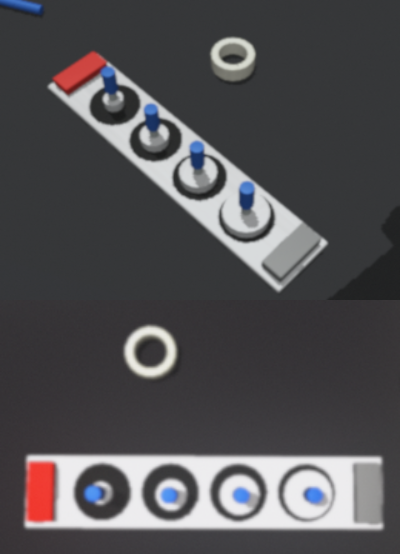

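All four probes stand upright on pads A to D, in size order from the red stop and within about 2 mm of centre. The tape hasn't moved and the arm is clear.

```bash
python3 -c "
from station import r
print(r.finish_job())"
```

```text
the job is handed in; nothing more can be done
None
```

I set the four probes upright on pads A to D, smallest (26 mm) beside the red stop and largest (56 mm) farthest from it, each within about 3 mm of its pad centre by the cameras; the tape roll was not touched, and the job was handed in at about 28 s (no verdict was returned).

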